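# Set a spring-loaded telescopic leg to its length mark and clamp it, keeping hold

## Task

The telescopic leg lying in the bench fixture is spring-loaded and its cam lever is open. With the lever still open, push the leg in until you feel its inner stop, then let it out again until the clamp-side edge of its collar stands at the dark mark band on the bar, and pause there for about a second; holding it at the mark, squeeze the cam lever fully shut towards the finger saddle. Finish still holding: keep saddle and lever pinched together between the fingers, with the leg at the mark, and leave the mug, glue bottle and battery alone.

Things in the scene. Friction and masses are not known exactly. Their poses are not given: they have to be found in the camera images.
- stand: Fixed fixture: dark base plate 84 x 250 x 10 mm (y -145 to +105), grey clamp block at its -y end (46 mm wide, 76 high, inner face y = -90 mm) and a square aluminium bar 20 x 20 mm along y, axis 50 mm high. Origin: on the bench under the bar's axis. y = the leg's slide axis, +y = out (longer), about the world's y, turned up to 0.3 rad; x points away from the robot, z up.
- mark: The length mark: a dark band 4 mm wide round the bar (0.5 mm proud, passes inside the collar), fixed, somewhere between y = -36 and -6 mm of the fixture. Origin: centre of the band on the bar's axis (50 mm high); axes as those of the fixture. The leg can cover it when pushed in.
- leg (a joint): Slide of the outer leg on the bar, m: 0 = fully in against the hidden inner stop, 0.080 = fully out, where the spring holds it at the start. The spring pushes out with 5 N (out) to 8 N (in), plus about 1 N friction. Once the lever is shut the cam grips the bar and the leg hardly moves.
- leg_edge (a point): Middle (on the bar's axis) of the collar edge that faces the clamp block, at y = -60 mm + leg of the fixture; this edge is to stand at the mark. Grey collar 40 x 48 x 44 mm (48 along the slide), top 72 mm above the bench; beyond it the leg tube, 28 mm square, and rubber foot go 93 mm farther in +y.
- grip (a point): Point on the leg 105 mm above the bench at the collar's middle (24 mm +y of leg_edge), 1 mm -x of the bar's axis, midway between saddle and shut lever: with fingers closing along the fixture's x, the centre of the final pinch, 18 mm wide. Keep fingertips 80 mm or more above the bench.
- saddle (a point): Finger saddle, one piece with the leg: upright plate (leg_c5) 6 mm thick, 70 to 120 mm above the bench, its finger face looks to +x, 9 mm +x of grip; at each end a cheek (leg_c6, leg_c7) 5 mm thick stands out 20 mm in +x from that face. A finger between the cheeks (36 mm clear) can push the leg either way along the slide. Point: centre of the finger face, 105 mm up.
- paddle: Paddle of the cam lever: steel plate 6 mm thick, 30 mm wide along y, reaching 46 mm from its pivot, on the -x (robot) side of the saddle. Origin: on the pivot, 80 mm above the bench, 7 mm -x of the bar's axis; its z runs along the paddle. Shut, it is upright and its outer face is 9 mm -x of grip.
- lever (a joint): Cam lever angle, rad: 0 = shut (paddle upright, parallel to the saddle plate); grows as the paddle's top leans out to -x; starts at 0.42 to 0.54 (outer top edge 28 to 34 mm -x of the bar's axis), limit 0.6. It stays where it is left (shut, it may ease back a little if let go); about 3 N at its tip moves it, somewhat more below 0.3 rad where the cam begins to grip the bar.
- mug: White mug, about 79 x 110 x 92 mm, to the right; bystander. Origin under its centre.
- glue_bottle: Small white glue bottle with blue cap, 31 mm across, 82 mm high, to the right; bystander. Origin under its centre.
- battery_9v: 9 V block battery standing, 18 x 27 x 48 mm, right of the fixture; bystander. Origin under its centre.

How it is judged:
By the outcome, as a careful person would: the job done as asked, in the order asked, and still so for the second after the job is handed in, while the arm keeps its last pose, push and grip.
It also fails if it takes over 42 s, if anything falls off the work surface, if the arm or the gripper's body presses on something with over 40 N, if the wrist force passes 120 N, or if a joint passes its speed limit or range.

## Robot

A 6-joint arm with a two-finger parallel gripper is mounted at the origin on a cart in front of the work surface, level with it; the furniture and walls round the work are solid. World frame = base frame: x ahead of the robot, y to its left, z up, the work surface at z = 0. Lengths are in m, angles in degrees, forces in N, time in s.
With the tool pointing down it reaches from about 0.3 to 0.75 m from the base axis. Payload 8.5 kg.
Tool frame: the origin (TCP) lies at the very end of the fingers, on their centre line; the grasp point (between the pads) lies env.pinch_z behind it (env.pinch_z is the distance from the TCP to the grasp point, in m); z points along the fingers, y is the line along which they close (so a half turn about z gives the same grasp; the last joint's range is limited). The gripper opens to 85 mm and grips with 20 to 120 N. Pads are 22 mm wide; open, the fingers measure 114 mm over their backs; the gripper's body (76 mm by 85 mm) begins 54 mm behind the grasp point. The pads swing forward as they close: fully open they stand 13 mm farther back than shut.
Start: joints at [-87.622, 21.807, 74.336, -0, 83.858, -12.336], TCP at [0.14, -0.532, 0.231] pointing down, gripper open.
Joint ranges: [-178.18, 178.18], [-50.72, 133.34], [12.68, 142.11], [-81.47, 261.47], [9.98, 163.14], [-165.26, 165.26]. Speed limits (degrees/s): [136.94, 136.94, 180, 180, 180, 180].

## Interface

Orientations are given as a 3x3 rotation matrix whose columns are the frame's x, y, z axes.
In Python, from rig import telemetry, get_image, env gives the robot as it stands. The module is installed in compiled form; this text tells all that it offers.
- The arm moves only by the tool apply_moves, never from a script. Its argument "series" is a list of rows, each a list of 7 numbers: the shift along the tool's x, y, z in mm, then the turn, a rotation vector about the tool's x, y, z in degrees, then the opening, from 0 (shut) to 1 (fully open). A call has 1 to 12 rows; each row shifts and turns the commanded pose from where the row before left it, along the tool's axes as they then stand; what a row does not reach is not made up. A row lasts 1/8 s, in which the tool goes at most 62.5 mm and 10.7 degrees, less where a joint would pass 70% of its speed; a pose out of reach is approached as far as the arm can. A call with a gripper value outside its range is refused whole. The fingers move at their own pace and stop on an object; "grip_force" is the grip in N (left out, the last holds). Time passes only in rows, so rows that do not move let the fingers close. It gives the time, the measured TCP pose, the force, the opening and the grip force at its end, in the units of the state.
- telemetry.observe(): the state, without advancing time (a new reading comes with each control period).
- get_image(name): name is "side" or "top" or "wrist"; returns a dict with "frame" (384x512x3 uint8, red, green, blue), "z_map" (384x512 float32, m along the optical axis (not along the pixel's ray), 0 where there is no reading), "vertical_fov" (degrees; the focal length in pixels is half the picture's height over the tangent of half this angle, whatever the lens; pixels are square), "cx", "cy" (the principal point, pixels), "eye" and "attitude" of the camera in the world; the wrist camera has in their place "mount" (4x4, takes a point from camera to tool coordinates, whose origin is the TCP and whose axes are the flange's). Camera axes: x right, y up, looking along -z (the intrinsics and any distortion apply to the point x, -y, -z); pixel columns grow to the right and rows downward; lengths in m; the calibration is good to about 2 mm. A picture is of the moment at which its call begins: read the wrist's pose just before it.
- env.close_job(): hands the job in; it is judged then, once.
The state is a dict: "time_s": time; "q": joint angles; "qvel": joint speeds; "joint_efforts": joint torques, N m; "position": TCP position; "tool_rot": TCP orientation; "ft_force": force on the tool from outside, world axes, zero at the start; "wrist_torque": the same for the moment, N m; "grip_width": finger opening in m; "gripper_force": force on a finger pad.
Only numpy, scipy, OpenCV 4.12 (cv2) and the standard library are available. Lean on these libraries where they do the work, as an engineer would, in place of code of your own. Each camera call takes 0.05 s, during which the arm holds its last target. There are 200 camera calls.

## Working session

There is one attempt and no reset: what is moved stays moved. The work goes in short steps, Python scripts to look and compute and a tool call to move; the robot and the scene stay as the last step left them, time stands still between calls to the robot, and variables do not carry over. Pictures are saved under pics/ and viewed, at most 10 in all, crops included, and the job is handed in when it is done.

Besides the shell and the picture viewer there is one more tool, called after "Request:" as name(argument=value, ...) on one line, values as JSON. apply_moves: Moves the arm, as the interface text tells. Its arguments: {"type":"object","properties":{"series":{"type":"array"},"grip_force":{"type":"number"}},"required":["series"]}

```bash
mkdir -p pics; cat > h.py <<'E'
import numpy as np, cv2
from rig import telemetry, get_image, env
def pts(im):
    z=im["z_map"]; h,w=z.shape; f=h/2/np.tan(np.radians(im["vertical_fov"])/2)
    u,v=np.meshgrid(np.arange(w),np.arange(h))
    return np.stack([(u-im["cx"])/f*z,-(v-im["cy"])/f*z,-z],-1)
def world(im,st=None):
    p=pts(im)
    if "eye" in im: return p@np.array(im["attitude"]).T+np.array(im["eye"])
    M=np.array(im["mount"]); p=p@M[:3,:3].T+M[:3,3]
    return p@np.array(st["tool_rot"]).T+np.array(st["position"])
E
python3 - <<'E'
from h import *
s=telemetry.observe()
print(s["position"],s["tool_rot"],s["grip_width"],s["time_s"],env.pinch_z)
a=[]
for n in("top","side"):
    im=get_image(n); a.append(im["frame"]); np.save(n+".npy",im,allow_pickle=True)
    print(n,{k:v for k,v in im.items() if k not in("frame","z_map")})
    cv2.imwrite(f"pics/{n}0.png",im["frame"][:,:,::-1])
E
```

```text
[ 0.13967013 -0.53165341  0.23070846] [[ 9.67205491e-01  2.53995135e-01 -1.01120188e-04]
 [ 2.53995003e-01 -9.67204401e-01  1.47830238e-03]
 [ 2.77677722e-04 -1.45550620e-03 -9.99998902e-01]] 0.08549605870293228 0.0 0.0187
top {'vertical_fov': 57.56206374999833, 'cx': 258.86073219774414, 'cy': 195.38870681879925, 'eye': array([ 0.48867768, -0.15958613,  0.9526769 ]), 'attitude': array([[ 0.00999736,  0.99316727, -0.1162705 ],
       [-0.99981563,  0.01183454,  0.01512127],
       [ 0.01639396,  0.11609789,  0.99310247]])}
side {'vertical_fov': 57.74490355720231, 'cx': 254.64038465566406, 'cy': 190.94520264396553, 'eye': array([ 0.17117016, -0.84315019,  0.42114549]), 'attitude': array([[ 0.84668554,  0.22263126, -0.48327933],
       [-0.53151052,  0.31136216, -0.78775007],
       [-0.02490289,  0.92384465,  0.38195669]])}
```

View pics/top0.png

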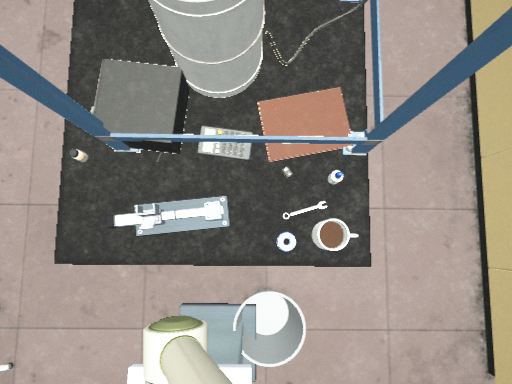

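View pics/side0.png

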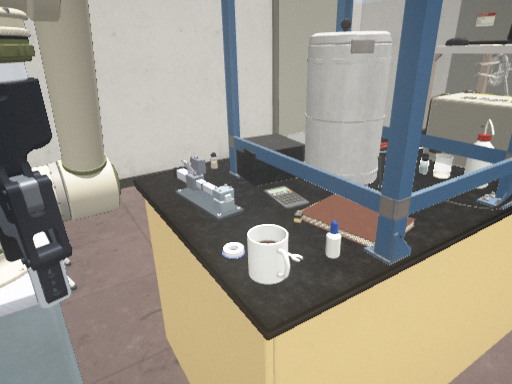

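The top view shows the fixture at about (137–228, 197–236), clamp block near (214,210), leg pointing left to (115,220). The bystanders are far to the right, and blue frame beams run overhead around row 137.

```bash
python3 - <<'E'
from h import *
im=np.load("top.npy",allow_pickle=True).item(); P=world(im)
r=P[185:250,100:245].reshape(-1,3)
print("bench z",np.median(r[:,2]))
z0=np.median(r[:,2])
def rect(lo,hi,lab):
    m=(r[:,2]>lo)&(r[:,2]<hi); q=r[m]; R=cv2.minAreaRect((q[:,:2]*1000).astype(np.float32)); print(lab,m.sum(),R,q.min(0),q.max(0))
for lo,hi in((.006,.016),(.055,.065),(.066,.080),(.085,.15)): rect(lo,hi,(lo,hi))
m=P[...,2]; print("beam", P[137,200],P[137,300],P[80,50], P[150,120])
# base plate by colour
cv2.imwrite("pics/crop.png",cv2.resize(im["frame"][180:250,95:245,::-1],None,fx=5,fy=5,interpolation=cv2.INTER_CUBIC))
E
```

```text
bench z 0.00152630784655583
(0.006, 0.016) 1645 ((555.7456665039062, 77.2044906616211), (119.87843322753906, 331.4396057128906), 6.54701566696167) [ 0.48886411 -0.09200073  0.00600655] [0.61991114 0.24732848 0.01590552]
(0.055, 0.065) 599 ((536.13427734375, 66.30595397949219), (35.114158630371094, 293.83453369140625), 5.191256523132324) [ 0.50809868 -0.07974062  0.05524887] [0.56476748 0.21219846 0.06497488]
(0.066, 0.08) 487 ((541.5345458984375, 68.3908462524414), (46.413330078125, 287.2191162109375), 5.463296890258789) [ 0.5105517  -0.07580011  0.06602428] [0.5765658  0.21051581 0.07993117]
(0.085, 0.15) 316 ((533.4798583984375, 97.35967254638672), (58.444610595703125, 46.029178619384766), 6.7614827156066895) [0.50303203 0.0754463  0.08500482] [0.56498553 0.12256795 0.12422182]
beam [ 0.72162342 -0.03067346  0.14175013] [ 0.72458018 -0.26850021  0.14365156] [ 1.28978932  0.91222967 -0.81084096] [0.71964202 0.20765682 0.01019622]
```

View pics/crop.png

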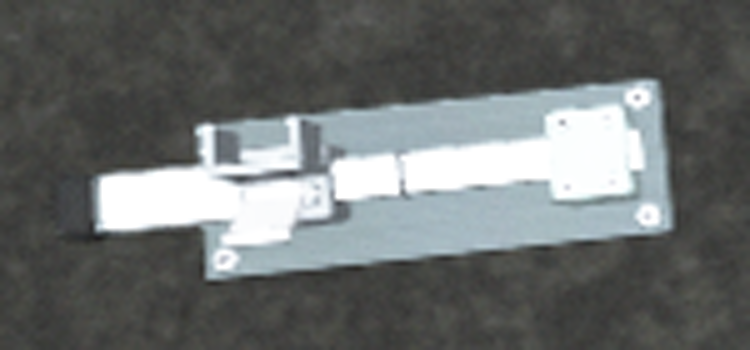

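The crop shows the dark mark band at crop (402,175), the clamp face at about x=548, and the collar with cheeks at the top (+x) and the paddle leaning down (-x). I need the rough fixture pose and the wrist mount next, then I move.

```bash
python3 - <<'E'
from h import *
im=np.load("top.npy",allow_pickle=True).item()
f=192/np.tan(np.radians(im["vertical_fov"])/2)
def ray(u,v,z):
    d=np.array(im["attitude"])@np.array([(u-im["cx"])/f,-(v-im["cy"])/f,-1]); e=np.array(im["eye"]); return e+d*(z-e[2])/d[2]
c=lambda x,y,z: ray(95+x/5,180+y/5,z)
co=[c(656,82,.01),c(672,230,.01),c(207,278,.01),c(197,125,.01)]
print(np.round(co,4)); ctr=np.mean(co,0)
dy=(co[3]+co[2]-co[0]-co[1])[:2]; a=np.arctan2(-dy[0],dy[1]); ey=np.array([-np.sin(a),np.cos(a)]); o=ctr[:2]+.02*ey
print("a",np.degrees(a),"origin",o)
m=c(402,175,.0605)[:2]; print("mark y",(m-o)@ey, "face",(c(548,160,.076)[:2]-o)@ey)
g=o+ey*(.044)-.001*np.array([np.cos(a),np.sin(a)]); print("grip start",g)
s=telemetry.observe(); w=get_image("wrist"); print(np.round(w["mount"],4),w["vertical_fov"])
# rows: 14 rows translation to over mark, z .26, 8 turns
tgt=np.array([*(o+ey*.0),.27]); R=np.array(s["tool_rot"])
print("tool shift no turn",R.T@(tgt-s["position"])*1e3)
yaw=np.degrees(np.arctan2(R[1,1],R[0,1])); print("yaw y",yaw,"turn about tool z",-(np.degrees(a)-yaw))
E
```

```text
[[ 0.5952 -0.0854  0.01  ]
 [ 0.5154 -0.0957  0.01  ]
 [ 0.4873  0.1513  0.01  ]
 [ 0.569   0.1608  0.01  ]]
a 6.282926867800107 origin [0.53953525 0.05262709]
mark y -0.01400478445398102 face -0.09039573676097448
grip start [0.53372597 0.09625337]
[[ 8.000e-04  9.521e-01  3.058e-01  7.880e-02]
 [ 1.000e+00 -7.000e-04 -3.000e-04  2.000e-04]
 [-1.000e-04  3.058e-01 -9.521e-01 -1.426e-01]
 [ 0.000e+00  0.000e+00  0.000e+00  1.000e+00]] 69.83993487759548
tool shift no turn [ 535.18278599 -463.64124307  -38.4866969 ]
yaw y -75.28573667620981 turn about tool z -81.56866354400992
```

Request:
apply_moves(series=[[44.6, -38.6, -3.2, 0, 0, 0, 1], [44.6, -38.6, -3.2, 0, 0, 0, 1], [44.6, -38.6, -3.2, 0, 0, 0, 1], [44.6, -38.6, -3.2, 0, 0, 0, 1], [44.6, -38.6, -3.2, 0, 0, 0, 1], [44.6, -38.6, -3.2, 0, 0, 0, 1], [44.6, -38.6, -3.2, 0, 0, 0, 1], [44.6, -38.6, -3.2, 0, 0, 0, 1], [44.6, -38.6, -3.2, 0, 0, 0, 1], [44.6, -38.6, -3.2, 0, 0, 0, 1], [44.6, -38.6, -3.2, 0, 0, 0, 1], [44.6, -38.6, -3.2, 0, 0, 0, 1]])

```text
time_s: 1.65
position: [0.5405, 0.0539, 0.2697]
tool_rot: [[0.967, 0.254, -0.0], [0.254, -0.967, -0.0], [-0.0, 0.0, -1.0]]
ft_force: [0.5, -0.5, 0.2]
grip_width: 0.0857
gripper_force: 0.0
```

Request:
apply_moves(series=[[0, 0, 0, 0, 0, -10.2, 1], [0, 0, 0, 0, 0, -10.2, 1], [0, 0, 0, 0, 0, -10.2, 1], [0, 0, 0, 0, 0, -10.2, 1], [0, 0, 0, 0, 0, -10.2, 1], [0, 0, 0, 0, 0, -10.2, 1], [0, 0, 0, 0, 0, -10.2, 1], [0, 0, 0, 0, 0, -10.2, 1], [0, 0, 0, 0, 0, 0, 1], [0, 0, 0, 0, 0, 0, 1]])

```text
time_s: 2.9
position: [0.5397, 0.052, 0.2696]
tool_rot: [[-0.107, 0.994, -0.0], [0.994, 0.107, 0.0], [0.0, -0.0, -1.0]]
ft_force: [-0.1, 0.9, -1.1]
grip_width: 0.0849
gripper_force: 0.0
```

```bash
python3 - <<'E'
from h import *
s=telemetry.observe(); w=get_image("wrist"); np.save("w1.npy",[w,s],allow_pickle=True)
print(s["position"],np.round(s["tool_rot"],4),s["ft_force"],s["time_s"])
cv2.imwrite("pics/w1.png",cv2.resize(w["frame"][:,:,::-1],(800,600)))
E
```

```text
[0.53965111 0.05201524 0.26957927] [[-1.066e-01  9.943e-01 -3.000e-04]
 [ 9.943e-01  1.066e-01  1.000e-04]
 [ 1.000e-04 -3.000e-04 -1.000e+00]] [-0.12792706  0.93214331 -1.09125341] 2.9
```

View pics/w1.png

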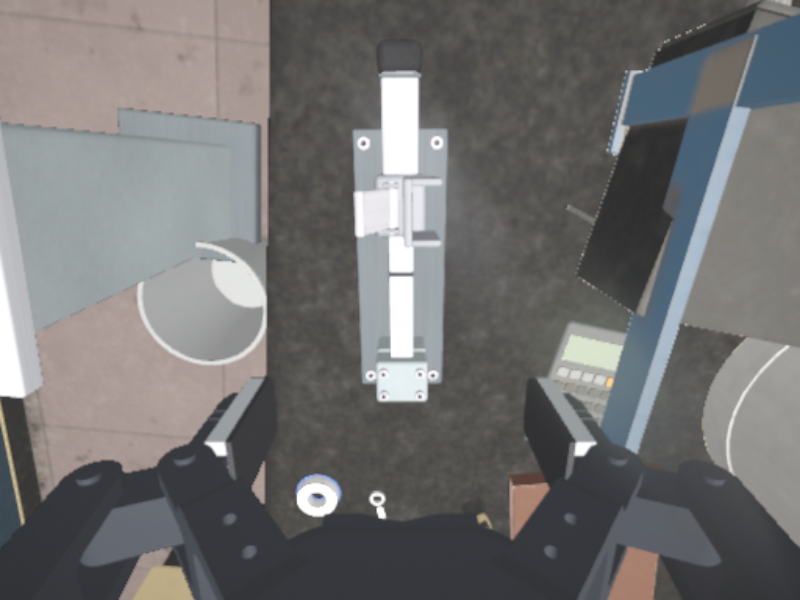

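The wrist view (800×600) shows the base plate at (354–447, 129–383), the mark at (401,272), the clamp block at the bottom (401,380), and the saddle and paddle at (355–440, 178–243).

```bash
python3 - <<'E'
from h import *
w,s=np.load("w1.npy",allow_pickle=True)
print({k:v for k,v in w.items() if k not in("frame","z_map","mount")})
g=cv2.cvtColor(w["frame"],cv2.COLOR_RGB2GRAY).astype(int)
k=1/1.5625
print("col profile (bar)",[ (r,int(g[r,254:260].mean())) for r in range(150,182)])
print("clamp",[ (r,int(g[r,254:260].mean())) for r in range(214,236)])
print("row at 150 (leg edge region)",g[150,222:292].tolist()); print("row190",g[190,222:292].tolist())
P=world(w,s)
for v,u in((174,257),(200,257),(250,257),(70,256),(100,256),(140,273),(124,262),(135,235)): print(v,u,np.round(P[v,u],4))
# saddle / cheeks: high points
R=np.array(s["tool_rot"]); m=(P[...,2]>.1)&(P[...,2]<.13); m[:, :210]=0; m[:,300:]=0; m[180:]=0;m[:100]=0
q=P[m]; 
a=np.radians(6.2); ex=np.array([np.cos(a),np.sin(a)]); ey=np.array([-ex[1],ex[0]])
xx=(q[:,:2]-[.5395,.0526])@np.c_[ex,ey]*1e3
t=q[:,2]>.116
print("top pts x",np.percentile(xx[t],[0,5,50,95,100],axis=0).round(1), q[:,2].max())
E
```

```text
{'vertical_fov': 69.83993487759548, 'cx': 255.86019646432436, 'cy': 190.83648055052052}
col profile (bar) [(150, 197), (151, 221), (152, 239), (153, 243), (154, 244), (155, 244), (156, 244), (157, 248), (158, 254), (159, 255), (160, 255), (161, 255), (162, 255), (163, 255), (164, 255), (165, 255), (166, 255), (167, 255), (168, 255), (169, 255), (170, 255), (171, 255), (172, 255), (173, 255), (174, 195), (175, 106), (176, 154), (177, 255), (178, 255), (179, 255), (180, 255), (181, 255)]
clamp [(214, 255), (215, 255), (216, 255), (217, 255), (218, 255), (219, 255), (220, 255), (221, 255), (222, 255), (223, 255), (224, 255), (225, 255), (226, 255), (227, 255), (228, 235), (229, 160), (230, 136), (231, 171), (232, 210), (233, 232), (234, 239), (235, 240)]
row at 150 (leg edge region) [79, 80, 81, 82, 82, 159, 233, 255, 255, 255, 250, 208, 187, 185, 172, 167, 167, 164, 156, 161, 185, 201, 204, 197, 199, 201, 201, 212, 222, 220, 203, 193, 193, 201, 205, 194, 183, 209, 225, 233, 235, 195, 134, 123, 123, 124, 125, 125, 125, 125, 126, 126, 127, 127, 127, 128, 128, 135, 158, 166, 167, 167, 150, 119, 103, 103, 104, 105, 105, 104]
row190 [91, 94, 96, 94, 91, 90, 91, 108, 157, 169, 168, 167, 168, 167, 167, 167, 166, 167, 166, 167, 168, 168, 166, 167, 167, 165, 166, 227, 255, 255, 255, 255, 255, 255, 255, 255, 255, 255, 255, 255, 255, 255, 212, 167, 165, 165, 165, 165, 163, 163, 162, 163, 164, 167, 166, 165, 164, 165, 164, 165, 165, 147, 108, 88, 87, 87, 87, 86, 85, 86]
174 257 [0.5429 0.0405 0.0595]
200 257 [0.5468 0.0045 0.0601]
250 257 [ 0.5545 -0.0657  0.0707]
70 256 [0.5281 0.1655 0.0655]
100 256 [0.5316 0.1327 0.0629]
140 273 [0.562  0.081  0.0099]
124 262 [0.5403 0.1094 0.1197]
135 235 [0.513  0.0942 0.1112]
top pts x [[-31.   21.1]
 [-29.5  22.6]
 [  5.   45.1]
 [ 24.4  65.3]
 [ 27.8  66.4]] 0.12225699237516027
```

```bash
python3 - <<'E'
from h import *
w,s=np.load("w1.npy",allow_pickle=True)
f=192/np.tan(np.radians(w["vertical_fov"])/2); M=np.array(w["mount"]); R=np.array(s["tool_rot"])
e=R@M[:3,3]+s["position"]
def ray(u,v,z):
    d=R@M[:3,:3]@np.array([(u-w["cx"])/f,-(v-w["cy"])/f,-1]); return (e+d*(z-e[2])/d[2])
b1=(ray(248.9,190,.06)+ray(264.2,190,.06))/2
g=cv2.cvtColor(w["frame"],cv2.COLOR_RGB2GRAY).astype(int)
def bar(v):
    r=g[v,240:275]; i=np.where(r>210)[0]; return (240+i[0]-.5+240+i[-1]+.5)/2, i.size
B=[]
for v in (160,165,185,195,205,215,220):
    u,n=bar(v); p=ray(u,v,.06); B.append(p[:2]); print(v,u,n,p.round(4))
B=np.array(B); l=np.polyfit(B[:,1],B[:,0],1); a=-np.arctan(l[0]); print("bar angle",np.degrees(a))
ex=np.array([np.cos(a),np.sin(a)]); ey=np.array([-ex[1],ex[0]])
face=ray(257,228.3,.06)[:2]
k=lambda x,y,z:ray((x+.5)/1.5625-.5,(y+.5)/1.5625-.5,z)[:2]
c=[k(354,129,.01),k(447,129,.01),k(441,383,.01),k(362,383,.01)]
o=np.mean(c,0)+.02*ey; print("base angle",np.degrees(np.arctan2(-(c[0]+c[1]-c[2]-c[3])[0],(c[0]+c[1]-c[2]-c[3])[1])))
x0=((B-o)@ex).mean(); print("origin",o,"bar x off",x0)
print("mark y",(ray(256.8,175.0,.0605)[:2]-o)@ey,"face y",(face-o)@ey,"diff",(ray(256.8,175.0,.0605)[:2]-face)@ey)
o2=o+ex*x0; T=np.array(s["position"])[:2]
print("TCP in fixture",(T-o2)@ex*1e3,(T-o2)@ey*1e3,"yaw err",np.degrees(a-np.arctan2(R[1,1],R[0,1])),"start ey",ey,"o2",o2)
E
```

```text
160 256.5 16 [0.5402 0.0592 0.06  ]
165 256.5 16 [0.5409 0.0526 0.06  ]
185 256.5 16 [0.5439 0.0256 0.06  ]
195 256.5 16 [0.5454 0.0115 0.06  ]
205 257.0 15 [ 0.5476 -0.0027  0.06  ]
215 256.5 14 [ 0.5486 -0.0175  0.06  ]
220 256.5 14 [ 0.5494 -0.025   0.06  ]
bar angle 6.309189844764121
base angle 6.422483142232189
origin [0.54104353 0.05219005] bar x off -3.800115268580021e-05
mark y -0.012879733496268812 face y -0.09033589522952472 diff 0.07745616173325591
TCP in fixture -1.3652009661673852 -0.020734492616476304 yaw err 0.19151236138151667 start ey [-0.10989373  0.99394334] o2 [0.54100576 0.05218588]
```

Request:
apply_moves(series=[[22, -6.8, 20, 0, 0, -0.2, 0.64], [22, -6.8, 33, 0, 0, 0, 0.64], [0, 0, 33, 0, 0, 0, 0.64], [0, 0, 33, 0, 0, 0, 0.64], [0, 0, 0, 0, 0, 0, 0.64], [0, 0, 0, 0, 0, 0, 0.64]], grip_force=40)

```text
time_s: 3.7
position: [0.522, 0.0941, 0.152]
tool_rot: [[-0.113, 0.994, 0.002], [0.994, 0.113, -0.0], [-0.0, 0.002, -1.0]]
ft_force: [-0.1, -0.1, 0.9]
grip_width: 0.0546
gripper_force: 0.0
```

```bash
cat >> h.py <<'E'
a=np.radians(6.35); EX=np.array([np.cos(a),np.sin(a)]); EY=np.array([-EX[1],EX[0]]); O=np.array([.54101,.05219])
def rep():
    s=telemetry.observe(); d=np.array(s["position"])[:2]-O; F=np.array(s["ft_force"])
    print("t %.2f fx %.1f fy %.1f z %.1f yaw %.2f w %.1f gf %.1f F %s"%(s["time_s"],d@EX*1e3,d@EY*1e3,s["position"][2]*1e3,np.degrees(np.arctan2(s["tool_rot"][1][1],s["tool_rot"][0][1])),s["grip_width"]*1e3,s["gripper_force"],np.round([F[:2]@EX,F[:2]@EY,F[2]],1)))
    return s
E
python3 - <<'E'
from h import *
s=rep(); w=get_image("wrist"); np.save("w2.npy",[w,s],allow_pickle=True)
cv2.imwrite("pics/w2.png",cv2.resize(w["frame"][:,:,::-1],(800,600)))
E
```

```text
t 3.70 fx -14.3 fy 43.8 z 152.0 yaw 6.46 w 54.6 gf 0.0 F [-0.1 -0.1  0.9]
```

View pics/w2.png

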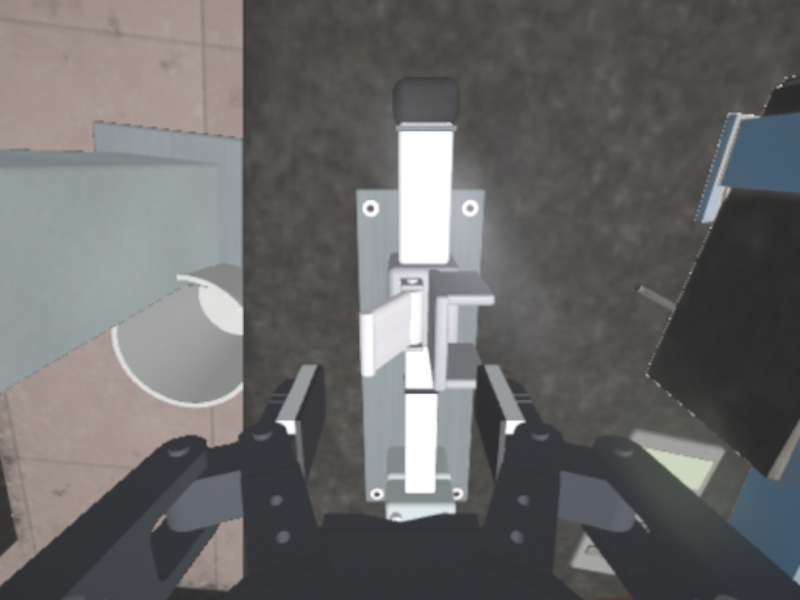

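The view is clear. The saddle plate sits at (433–447, 270–388), the cheek ends at (493,290) and (480,383), and the paddle is open at (362–425). I will check the plate and cheek against the fingers.

```bash
python3 - <<'E'
from h import *
w,s=np.load("w2.npy",allow_pickle=True); P=world(w,s)
q=P[150:260,225:325].reshape(-1,3)
def st(m,n):
    x=(q[m][:,:2]-O)@np.c_[EX,EY]*1e3; print(n,m.sum(),np.percentile(x,[1,50,99],axis=0).round(1).tolist()); return x
m=(q[:,2]>.117)&(q[:,2]<.124); fx=(q[:,:2]-O)@EX
st(m&(fx>0),"saddle+cheeks top"); st(m&(fx>.0)&(fx<.006),"plate"); x=st(m&(fx>.012)&(fx<.027),"cheeks")
print(np.histogram(x[:,1],bins=np.arange(15,75,3)))
st((q[:,2]>.09)&(fx<-.012)&(fx>-.05),"paddle")
y=(P[...,:2]-O)@EX*1e3; z=P[...,2]
E
```

```text
saddle+cheeks top 809 [[1.0, 22.3], [5.4, 48.7], [25.4, 67.2]]
plate 461 [[1.0, 22.4], [3.4, 46.0], [6.0, 67.0]]
cheeks 191 [[12.1, 22.5], [18.0, 63.9], [26.3, 67.4]]
(array([ 0,  0, 24, 39,  0,  0,  0,  0,  0,  0,  0,  0,  0,  0,  0,  7, 87,
       34,  0]), array([15, 18, 21, 24, 27, 30, 33, 36, 39, 42, 45, 48, 51, 54, 57, 60, 63,
       66, 69, 72]))
paddle 1206 [[-31.8, 30.2], [-22.3, 47.1], [-12.1, 122.1]]
```

Request:
apply_moves(series=[[0, 0, 22, 0, 0, 0, 0.64], [0, 0, 22, 0, 0, 0, 0.64], [0, -1, 21, 0, 0, 0, 0.64], [0, 0, 0, 0, 0, 0, 0.64]])

```text
time_s: 4.25
position: [0.5202, 0.0941, 0.0859]
tool_rot: [[-0.113, 0.994, -0.001], [0.994, 0.113, 0.0], [0.0, -0.001, -1.0]]
ft_force: [-0.3, -0.5, 0.5]
grip_width: 0.0547
gripper_force: 0.0
```

```bash
python3 -c "
from h import *
rep()"
```

```text
t 4.25 fx -16.0 fy 43.9 z 85.9 yaw 6.49 w 54.7 gf 0.0 F [-0.3 -0.5  0.5]
```

Request:
apply_moves(series=[[-4, 0, 0, 0, 0, 0, 0.64], [-4, 0, 0, 0, 0, 0, 0.64], [-6, 0, 0, 0, 0, 0, 0.64], [-8, 0, 0, 0, 0, 0, 0.64], [-8, 0, 0, 0, 0, 0, 0.64], [-8, 0, 0, 0, 0, 0, 0.64], [-8, 0, 0, 0, 0, 0, 0.64], [-8, 0, 0, 0, 0, 0, 0.64], [-8, 0, 0, 0, 0, 0, 0.64], [-8, 0, 0, 0, 0, 0, 0.64], [-6, 0, 0, 0, 0, 0, 0.64], [0, 0, 0, 0, 0, 0, 0.64]])

```text
time_s: 5.75
position: [0.5296, 0.019, 0.087]
tool_rot: [[-0.113, 0.994, 0.003], [0.994, 0.113, 0.001], [0.001, 0.003, -1.0]]
ft_force: [-0.1, 6.2, 4.4]
grip_width: 0.0548
gripper_force: 3.4
```

```bash
python3 -c "
from h import *
rep()"
```

```text
t 5.75 fx -15.0 fy -31.8 z 87.0 yaw 6.51 w 54.8 gf 3.4 F [0.6 6.2 4.4]
```

Request:
apply_moves(series=[[-2, 0, 0, 0, 0, 0, 0.64], [-2, 0, 0, 0, 0, 0, 0.64], [-2, 0, 0, 0, 0, 0, 0.64], [0, 0, 0, 0, 0, 0, 0.64]])

```text
time_s: 6.25
position: [0.5303, 0.0133, 0.087]
tool_rot: [[-0.114, 0.994, 0.003], [0.994, 0.114, 0.001], [0.001, 0.003, -1.0]]
ft_force: [-0.0, 8.8, 5.3]
grip_width: 0.0552
gripper_force: 3.6
```

Request:
apply_moves(series=[[-1, 0, 0, 0, 0, 0, 0.64], [-1, 0, 0, 0, 0, 0, 0.64], [0, 0, 0, 0, 0, 0, 0.64]])

```text
time_s: 6.62
position: [0.5305, 0.0115, 0.087]
tool_rot: [[-0.114, 0.993, 0.003], [0.993, 0.114, 0.002], [0.001, 0.003, -1.0]]
ft_force: [0.5, 8.0, 5.1]
grip_width: 0.0549
gripper_force: 4.0
```

Request:
apply_moves(series=[[-1, 0, 0, 0, 0, 0, 0.64], [-1, 0, 0, 0, 0, 0, 0.64], [0, 0, 0, 0, 0, 0, 0.64]])

```text
time_s: 7.0
position: [0.5307, 0.0095, 0.087]
tool_rot: [[-0.114, 0.993, 0.003], [0.993, 0.114, 0.002], [0.001, 0.003, -1.0]]
ft_force: [0.7, 8.6, 4.1]
grip_width: 0.0546
gripper_force: 4.0
```

```bash
python3 -c "
from h import *
rep()"
```

```text
t 7.00 fx -15.0 fy -41.3 z 87.0 yaw 6.54 w 54.6 gf 4.0 F [1.6 8.5 4.1]
```

Request:
apply_moves(series=[[-1, 0, 0, 0, 0, 0, 0.64], [0, 0, 0, 0, 0, 0, 0.64]])

```text
time_s: 7.25
position: [0.5308, 0.0086, 0.087]
tool_rot: [[-0.114, 0.993, 0.003], [0.993, 0.114, 0.002], [0.001, 0.003, -1.0]]
ft_force: [-0.1, 7.6, 5.6]
grip_width: 0.0545
gripper_force: 4.1
```

Request:
apply_moves(series=[[-1, 0, 0, 0, 0, 0, 0.64], [0, 0, 0, 0, 0, 0, 0.64]])

```text
time_s: 7.5
position: [0.5309, 0.0077, 0.087]
tool_rot: [[-0.114, 0.993, 0.003], [0.993, 0.114, 0.002], [0.002, 0.003, -1.0]]
ft_force: [-0.5, 9.1, 5.8]
grip_width: 0.0545
gripper_force: 4.6
```

Request:
apply_moves(series=[[-1, 0, 0, 0, 0, 0, 0.64], [0, 0, 0, 0, 0, 0, 0.64]])

```text
time_s: 7.75
position: [0.5309, 0.0076, 0.087]
tool_rot: [[-0.114, 0.993, 0.003], [0.993, 0.114, 0.004], [0.003, 0.003, -1.0]]
ft_force: [0.6, 14.3, 5.0]
grip_width: 0.0547
gripper_force: 7.2
```

```bash
python3 -c "
from h import *
rep()"
```

```text
t 7.75 fx -15.0 fy -43.1 z 87.0 yaw 6.56 w 54.7 gf 7.2 F [ 2.2 14.2  5. ]
```

Request:
apply_moves(series=[[-1, 0, 0, 0, 0, 0, 0.64], [0, 0, 0, 0, 0, 0, 0.64]])

```text
time_s: 8.0
position: [0.5309, 0.0076, 0.087]
tool_rot: [[-0.115, 0.993, 0.002], [0.993, 0.115, 0.005], [0.005, 0.003, -1.0]]
ft_force: [0.1, 19.5, 7.4]
grip_width: 0.055
gripper_force: 9.8
```

```bash
python3 -c "
from h import *
rep()"
```

```text
t 8.00 fx -15.0 fy -43.2 z 87.0 yaw 6.59 w 55.0 gf 9.8 F [ 2.3 19.4  7.4]
```

Request:
apply_moves(series=[[3.5, 0, 0, 0, 0, 0, 0.64], [6, 0, 0, 0, 0, 0, 0.64], [6, 0, 0, 0, 0, 0, 0.64], [6, 0, 0, 0, 0, 0, 0.64], [6, 0, 0, 0, 0, 0, 0.64], [6, 0, 0, 0, 0, 0, 0.64], [6, 0, 0, 0, 0, 0, 0.64], [4, 0, 0, 0, 0, 0, 0.64], [3, 0, 0, 0, 0, 0, 0.64], [2, 0, 0, 0, 0, 0, 0.64], [0, 0, 0, 0, 0, 0, 0.64]])

```text
time_s: 9.38
position: [0.5256, 0.0536, 0.087]
tool_rot: [[-0.114, 0.993, 0.003], [0.994, 0.114, 0.001], [0.001, 0.003, -1.0]]
ft_force: [0.5, 7.0, 4.6]
grip_width: 0.0549
gripper_force: 3.5
```

```bash
python3 - <<'E'
from h import *
s=rep(); w=get_image("side"); np.save("s3.npy",[w,s],allow_pickle=True)
t=get_image("top")
A=cv2.resize(w["frame"][150:225,160:260,::-1],(600,450),interpolation=cv2.INTER_CUBIC)
B=cv2.resize(t["frame"][185:245,110:240,::-1],None,fx=6,fy=6,interpolation=cv2.INTER_CUBIC)[:,:]
W=get_image("wrist"); cv2.imwrite("pics/w3.png",W["frame"][:,:,::-1])
C=cv2.resize(W["frame"][100:384,150:370,::-1],None,fx=1,fy=1)
A=A[:,50:450]; B=cv2.resize(B,(400,185))
can=np.zeros((460,800,3),np.uint8); can[:450,:400]=A; can[:185,400:800]=B
D=cv2.resize(W["frame"][180:340,170:340,::-1],(275,260)); can[190:450,400:675]=D
cv2.imwrite("pics/m3.png",can)
E
```

```text
t 9.38 fx -15.1 fy 3.1 z 87.0 yaw 6.53 w 54.9 gf 3.5 F [1.3 6.9 4.6]
```

View pics/m3.png

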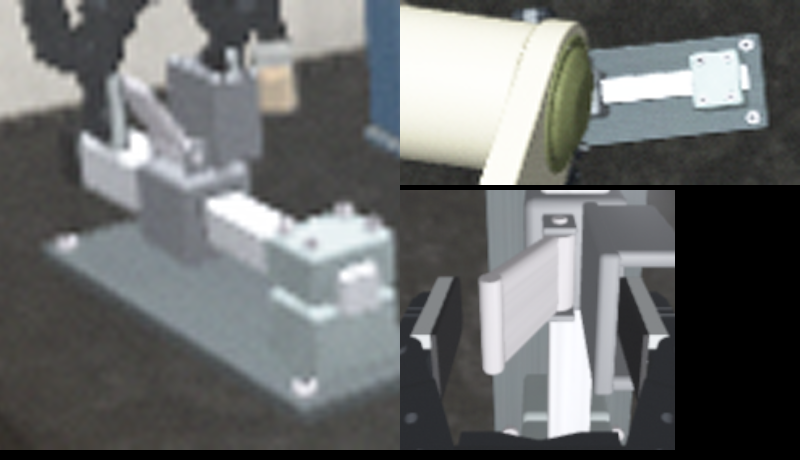

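The side crop shows the collar up against the band, the lever still open and the finger between the cheeks. The top crop shows the collar edge at about (600,88). The leg is about 1.2 mm short of the mark.

Request:
apply_moves(series=[[1.2, 0, 0, 0, 0, 0, 0.64], [0, 0, 0, 0, 0, 0, 0.64], [0, 0, 0, 0, 0, 0, 0.64]])

```text
time_s: 9.9
position: [0.5255, 0.0546, 0.087]
tool_rot: [[-0.114, 0.994, 0.003], [0.994, 0.114, 0.001], [0.001, 0.003, -1.0]]
ft_force: [-0.6, 5.5, 5.0]
grip_width: 0.0547
gripper_force: 3.1
```

```bash
python3 - <<'E'
from h import *
s=rep(); t=get_image("top"); w=get_image("side")
def proj(im,y,x,z):
    p=np.array([*(O+EY*y+EX*x),z]); c=np.array(im["attitude"]).T@(p-im["eye"]); f=192/np.tan(np.radians(im["vertical_fov"])/2)
    return np.array([im["cx"]+f*c[0]/-c[2], im["cy"]-f*c[1]/-c[2]])
t0=np.load("top.npy",allow_pickle=True).item(); s0=np.load("side.npy",allow_pickle=True).item()
for n,im,i0,x,z in(("top",t,t0,0,.06),("side",w,s0,0,.06),("sideface",w,s0,-.01,.05)):
    ys=np.arange(-.034,.0041,.002)
    f=lambda I:[int(cv2.getRectSubPix(cv2.cvtColor(I["frame"],cv2.COLOR_RGB2GRAY),(1,1),tuple(map(float,proj(I,y,x,z))))[0,0]) for y in ys]
    print(n,proj(im,-.0127,x,z),"\n now ",f(im),"\n init",f(i0))
A=cv2.resize(w["frame"][165:215,170:240,::-1],None,fx=8,fy=8,interpolation=cv2.INTER_CUBIC)
B=cv2.resize(t["frame"][195:235,165:195,::-1],None,fx=8,fy=8,interpolation=cv2.INTER_CUBIC)
c=np.zeros((400,800,3),np.uint8); c[:,:560]=A; c[:320,560:800]=B; cv2.imwrite("pics/m4.png",c)
E
```

```text
t 9.90 fx -15.1 fy 4.1 z 87.0 yaw 6.53 w 54.7 gf 3.1 F [-0.   5.5  5. ]
top [175.10416016 214.20955203] 
 now  [255, 255, 255, 255, 255, 255, 255, 255, 255, 254, 226, 170, 115, 166, 186, 148, 64, 64, 62, 63] 
 init [255, 255, 255, 255, 255, 255, 255, 255, 255, 255, 242, 224, 246, 253, 255, 255, 255, 255, 255, 255]
side [204.49170118 182.74371325] 
 now  [254, 254, 254, 254, 254, 254, 253, 252, 250, 248, 234, 215, 192, 167, 138, 115, 121, 125, 127, 128] 
 init [253, 253, 253, 253, 253, 253, 252, 250, 248, 244, 241, 239, 236, 237, 238, 240, 244, 247, 250, 252]
sideface [201.78934964 186.79174514] 
 now  [175, 174, 174, 173, 172, 170, 168, 166, 155, 143, 132, 123, 114, 106, 113, 120, 124, 122, 121, 119] 
 init [169, 169, 169, 168, 169, 168, 166, 163, 152, 139, 128, 123, 118, 115, 134, 153, 167, 166, 166, 166]
```

View pics/m4.png

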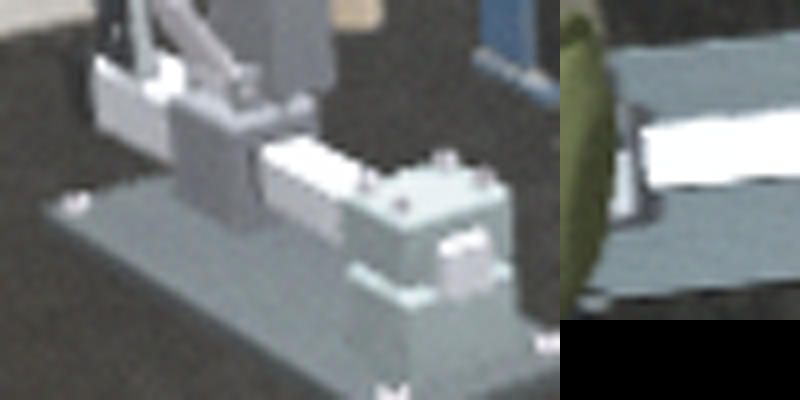

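The collar edge meets the band in both views, at leg ≈47.2 mm. Next I finish the pause, then squeeze while shifting sideways so the saddle-side finger stays put.

Request:
apply_moves(series=[[0, 0, 0, 0, 0, 0, 0.64], [0, 0, 0, 0, 0, 0, 0.64], [0, 0, 0, 0, 0, 0, 0.64], [0, 0, 0, 0, 0, 0, 0.64], [0, 0, 0, 0, 0, 0, 0.64], [0, 0, 0, 0, 0, 0, 0.64], [0, 0, 0, 0, 0, 0, 0.64], [0, 0, 0, 0, 0, 0, 0.64]])

```text
time_s: 11.0
position: [0.5255, 0.0546, 0.087]
tool_rot: [[-0.114, 0.994, 0.003], [0.994, 0.114, 0.001], [0.001, 0.003, -1.0]]
ft_force: [-0.2, 5.8, 4.4]
grip_width: 0.0549
gripper_force: 3.1
```

Request:
apply_moves(series=[[0, 1.5, 0, 0, 0, 0, 0.61], [0, 1.5, 0, 0, 0, 0, 0.575], [0, 1.5, 0, 0, 0, 0, 0.54], [0, 1.5, 0, 0, 0, 0, 0.505], [0, 1.5, 0, 0, 0, 0, 0.47], [0, 0, 0, 0, 0, 0, 0.47]])

```text
time_s: 11.75
position: [0.531, 0.0555, 0.0865]
tool_rot: [[-0.114, 0.993, -0.002], [0.994, 0.114, 0.001], [0.001, -0.002, -1.0]]
ft_force: [-6.4, 4.9, 6.7]
grip_width: 0.0401
gripper_force: 5.1
```

```bash
python3 -c "
from h import *
rep()"
```

```text
t 11.75 fx -9.5 fy 4.4 z 86.5 yaw 6.54 w 40.1 gf 5.1 F [-5.8  5.6  6.7]
```

Request:
apply_moves(series=[[-0.2, 1.5, 0, 0, 0, 0, 0.435], [0, 1.5, 0, 0, 0, 0, 0.4], [0, 1.5, 0, 0, 0, 0, 0.365], [0, 1.5, 0, 0, 0, 0, 0.33], [0, 1.5, 0, 0, 0, 0, 0.3], [0, 0, 0, 0, 0, 0, 0.3]])

```text
time_s: 12.5
position: [0.5382, 0.0563, 0.0862]
tool_rot: [[-0.114, 0.994, -0.003], [0.994, 0.114, 0.001], [0.002, -0.003, -1.0]]
ft_force: [-7.4, 4.8, 4.6]
grip_width: 0.0255
gripper_force: 4.8
```

```bash
python3 -c "
from h import *
rep()"
```

```text
t 12.50 fx -2.3 fy 4.4 z 86.2 yaw 6.53 w 25.5 gf 4.8 F [-6.8  5.6  4.6]
```

Request:
apply_moves(series=[[-0.2, 1.0, 0, 0, 0, 0, 0.27], [0, 0.3, 0, 0, 0, 0, 0.24], [0, 0, 0, 0, 0, 0, 0.21], [0, 0, 0, 0, 0, 0, 0.18], [0, 0, 0, 0, 0, 0, 0.15], [0, 0, 0, 0, 0, 0, 0.1], [0, 0, 0, 0, 0, 0, 0.1], [0, 0, 0, 0, 0, 0, 0.1]], grip_force=50)

```text
time_s: 13.5
position: [0.5388, 0.0563, 0.0865]
tool_rot: [[-0.114, 0.993, -0.005], [0.993, 0.114, 0.001], [0.002, -0.005, -1.0]]
ft_force: [-10.2, 5.4, 9.5]
grip_width: 0.0165
gripper_force: 51.6
```

```bash
python3 - <<'E'
from h import *
s=rep(); W=get_image("wrist"); w=get_image("side")
A=cv2.resize(w["frame"][155:215,170:240,::-1],None,fx=6,fy=6,interpolation=cv2.INTER_CUBIC)
c=np.zeros((384,800,3),np.uint8); c[:360,:420]=A; c[:360,420:]=cv2.resize(W["frame"][150:330,160:350,::-1],(380,360)); cv2.imwrite("pics/m5.png",c)
E
```

```text
t 13.50 fx -1.7 fy 4.3 z 86.5 yaw 6.56 w 16.5 gf 51.6 F [-9.6  6.5  9.5]
```

View pics/m5.png

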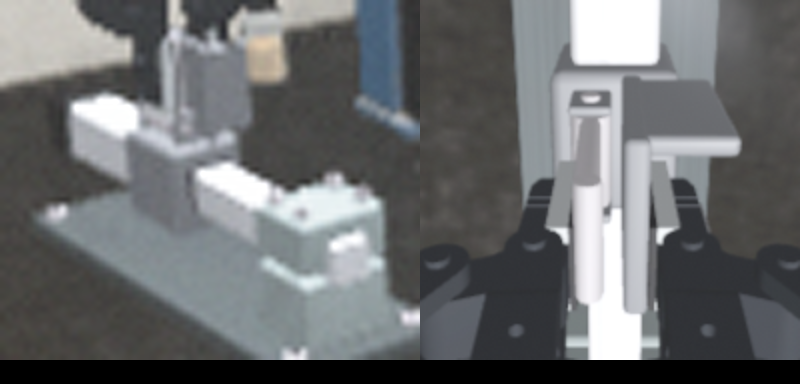

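The paddle is upright beside the saddle and the pinch holds at 16.5 mm with 52 N. The collar is still at the band.

Request:
apply_moves(series=[[0, -0.7, 0, 0, 0, 0, 0.1], [0, 0, 0, 0, 0, 0, 0.1], [0, 0, 0, 0, 0, 0, 0.1], [0, 0, 0, 0, 0, 0, 0.1], [0, 0, 0, 0, 0, 0, 0.1], [0, 0, 0, 0, 0, 0, 0.1]])

```text
time_s: 14.35
position: [0.5388, 0.0562, 0.0865]
tool_rot: [[-0.114, 0.993, -0.003], [0.993, 0.114, 0.001], [0.002, -0.003, -1.0]]
ft_force: [-6.8, 5.2, 8.4]
grip_width: 0.0164
gripper_force: 52.2
```

```bash
python3 -c "
from h import *
s=rep()
if abs((np.array(s['position'])[:2]-O)@EY*1e3-4.2)<.8 and s['gripper_force']>30: print(env.close_job())"
```

```text
t 14.35 fx -1.7 fy 4.2 z 86.5 yaw 6.55 w 16.4 gf 52.2 F [-6.2  6.   8.4]
the job is handed in; nothing more can be done
None
```

The job is handed in after 14.4 s: I pushed the leg to its inner stop, let it out to the mark (about 47.3 mm from the stop), paused over a second, squeezed the lever shut, and the gripper still holds the pinch at about 52 N; the mug, glue bottle and battery were not touched.

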